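Sort the cooled castings after the pour

ROBOT

A 6-joint arm with a two-finger parallel gripper is mounted at the origin on the work surface. World frame = base frame: x ahead of the robot, y to its left, z up, the work surface at z = 0. Lengths are in m, angles in rad, forces in N, time in s.
With the tool pointing down it reaches from about 0.375 to 0.925 m from the base axis. Payload 5.7 kg.
Tool frame: the origin (TCP) lies midway between the tips of the shut fingers; the grasp point (between the pads) lies 19 mm behind it; z points along the fingers, x is the direction in which the jaws open and shut, and the axes are right-handed (so a half turn about z gives the same grasp; the last joint's range is limited). The gripper opens to 88 mm and grips with 3 to 60 N. Pads are 20 mm wide; open, the fingers measure 115 mm over their backs; the gripper's body (75 mm by 178 mm) begins 61 mm behind the grasp point.
Start: joints at [1.13, 0.359, 1.51, -0, 1.272, -0.115], TCP at [0.192, 0.568, 0.223] pointing down, gripper open.
Joint ranges: [-2.97, 2.97], [-1.01, 2.36], [0.21, 2.38], [-0.96, 4.11], [0.2, 2.71], [-2.98, 2.98]. Speed limits (rad/s): [2.39, 2.39, 3.14, 3.14, 3.14, 3.14].

INTERFACE

Orientations are given as a unit quaternion [x, y, z, w].
In Python, from bench import move_ptp, servo_line, goto_joints, move_gripper, sleep, inverse_kinematics, capture, PlanningError, close_job, spot_in, silhouettes, current_clock, current_joint_pos, current_qvel, current_joint_torque, current_position, current_orientation, current_force, current_torque, current_finger_gap gives the robot as it stands. Calls block until the motion is done:
- move_ptp(position, orientation): joint-space move of the TCP to a pose.
- servo_line(position, orientation=None, rate=0.15, contact_N=None): straight line of the TCP; orientation=None keeps the orientation; rate is the mean speed in m/s. With contact_N (N) it stops when the force on the tool has changed by that much, and returns True; else False.
- goto_joints(angles): joint-space move.
- move_gripper(opening): finger opening in m; the grip force is fixed at half the most; returns when the fingers have stopped.
- sleep(seconds).
- inverse_kinematics(position, orientation): joint angles nearest the present ones, or None.
- capture(name): name is "scene" or "top" or "wrist"; returns a dict with "image" (480x640x3 uint8, blue, green, red), "range_z" (480x640 float32, m along the optical axis (not along the pixel's ray), 0 where there is no reading), "intrinsics" (3x3 intrinsics, pixels), "R" (3x3) and "t" (3): a world point X has camera coordinates R X + t. Camera axes: x right, y down, z forward; pixel columns grow to the right and rows downward; lengths in m; the calibration is good to about 2 mm. A picture is of the moment at which its call begins.
A pose or a line that the arm cannot do raises PlanningError and nothing moves.
- close_job(): hands the job in, once; it reports no verdict.
Trained networks look in the newest picture that a camera, given by its name, has taken for a name from the list of things; names that differ only in an ending like _2 or _b are one class to them, and where a whole thing is asked for, a point or a joint stands for the part that bears it (a point fixed in the world has none). Each returns a list of dicts, best first, with "conf" (0 to 1); they miss things now and then, are a little off and sometimes report something else, mostly with a low value. They report only what shows in the picture. A call takes as long as a camera call. They do not tell look-alikes from the thing itself.
- spot_in(camera, query): "xy" ([column, row] in pixels, amid what is visible of it).
- silhouettes(camera, query): "region" (480x640 bool, what is visible of it) and "xy" ([column, row] in pixels, amid what is visible of it).
Readings, each from a call of its own:
- current_clock(): time.
- current_joint_pos(): joint angles.
- current_qvel(): joint speeds.
- current_joint_torque(): joint torques, N m.
- current_position(): TCP position.
- current_orientation(): TCP orientation.
- current_force(): force on the tool from outside, world axes, zero at the start.
- current_torque(): the same for the moment, N m.
- current_finger_gap(): finger opening in m.
Only numpy, scipy, OpenCV 4.12 (cv2) and the standard library are available. Lean on these libraries where they do the work, as an engineer would, in place of code of your own. Each camera call takes 0.05 s, during which the arm holds its last target. There are 200 camera calls.

TASK

Clear up after the pour: lay the puck and the bar of amber glass in the orange-rimmed tray and the puck and the bar of green glass in the green-rimmed tray, each lying flat on the tray's floor and not on another piece, and stand the white crucible upright in the round recess of the firebrick. Set everything down gently, never dropping it, and leave the two blue-capped jars standing where they are.

Things in the scene. Friction and masses are not known exactly. Their poses are not given: they have to be found in the camera images.
- amber_puck: cast amber (orange-brown) glass puck, a solid disc 46 mm in diameter and 24 mm thick lying flat, about 100 g; loose. Origin at the centre of its underside, z up.
- amber_bar: cast amber (orange-brown) glass bar, 76 x 26 x 24 mm (length x width x height) lying flat, about 120 g; loose. Origin at the centre of its underside, x along its length, y across its width, z up.
- green_puck: cast green glass puck, a solid disc 46 mm in diameter and 24 mm thick lying flat, about 100 g; loose. Origin at the centre of its underside, z up.
- green_bar: cast green glass bar, 76 x 26 x 24 mm (length x width x height) lying flat, about 120 g; loose. Origin at the centre of its underside, x along its length, y across its width, z up.
- crucible: white ceramic crucible, an open round cup standing upright, 55 mm high, 48 mm in outside diameter from 14 mm upward and narrowing below to a foot of 40 mm, wall 4 mm, about 120 g; loose. Origin at the centre of its underside, z up.
- amber_tray: fixed shallow tray with a wide orange rim and a white lining, outside 184 mm (its x) by 136 mm (its y), 14 mm high. Rim walls 8 mm thick, so inside it is 168 x 120 mm; the inner floor is 6 mm above the table. Origin at the centre of its underside, z up. For the amber glass.
- green_tray: fixed shallow tray with a wide green rim and a white lining, outside 184 mm (its x) by 136 mm (its y), 14 mm high. Rim walls 8 mm thick, so inside it is 168 x 120 mm; the inner floor is 6 mm above the table. Origin at the centre of its underside, z up. For the green glass.
- brick: fixed buff-coloured firebrick, 120 x 120 mm and 25 mm high, with a round recess 62 mm in diameter and 8 mm deep in the middle of its top, so the recess floor is 17 mm above the table. Origin at the centre of its underside, below the middle of the recess, z up. For the crucible.
- jar_left: small white jar with a blue cap and a paper label, 48 mm in diameter, 60 mm high, standing loose to the robot's left of the middle (positive y), between the trays. Not to be handled. Origin at the centre of its underside, z up.
- jar_right: small white jar with a blue cap and a paper label, 48 mm in diameter, 60 mm high, standing loose to the robot's right of the middle (negative y), between the trays. Not to be handled. Origin at the centre of its underside, z up.
Things that resemble listed ones, but are neither listed nor needed, are in the scene too. Leave any purple look-alike of the green_bar alone. There is more than one size of the crucible; the one meant has the size given above.

How it is judged:
At the end, for the whole second after the job is handed in: Amber pieces lie flat (within 7 deg) on the floor of the orange-rimmed tray, green ones in the green-rimmed tray, inside the rim, none stacked (undersides 3 to 10 mm above the tray's); the crucible stands upright in the brick's recess, within 13 mm of its centre; all at rest (under 20 mm/s) (x of amber_puck in the frame of amber_tray between -0.065 and 0.065 m and y of amber_puck in the frame of amber_tray between -0.041 and 0.041 m and z of amber_puck in the frame of amber_tray between 0.003 and 0.01 m and angle between each of amber_puck, amber_bar, green_puck, green_bar, crucible's own z axis and vertical below 0.12 rad and x of amber_bar in the frame of amber_tray between -0.075 and 0.075 m and y of amber_bar in the frame of amber_tray between -0.051 and 0.051 m and z of amber_bar in the frame of amber_tray between 0.003 and 0.01 m and x of green_puck in the frame of green_tray between -0.065 and 0.065 m and y of green_puck in the frame of green_tray between -0.041 and 0.041 m and z of green_puck in the frame of green_tray between 0.003 and 0.01 m and x of green_bar in the frame of green_tray between -0.075 and 0.075 m and y of green_bar in the frame of green_tray between -0.051 and 0.051 m and z of green_bar in the frame of green_tray between 0.003 and 0.01 m and horizontal distance between crucible and brick below 0.013 m and z of crucible in the frame of brick between 0.014 and 0.021 m and linear speed of each of amber_puck, amber_bar, green_puck, green_bar, crucible below 0.02 m/s); the robot touches nothing.
It fails at once if a glass piece or the crucible is dropped or thrown (over 0.7 m/s while not held, as after a fall of 25 mm) ((linear speed of amber_puck above 0.7 m/s and contact force between the fingers and amber_puck below 0.05 N) or (linear speed of amber_bar above 0.7 m/s and contact force between the fingers and amber_bar below 0.05 N) or (linear speed of green_puck above 0.7 m/s and contact force between the fingers and green_puck below 0.05 N) or (linear speed of green_bar above 0.7 m/s and contact force between the fingers and green_bar below 0.05 N) or (linear speed of crucible above 0.7 m/s and contact force between the fingers and crucible below 0.05 N)).
It fails at once if a blue-capped jar is pushed more than 25 mm or tipped (distance of any of jar_left, jar_right from where it was at the start of the episode above 0.025 m or angle between any of jar_left, jar_right's own z axis and vertical above 0.3 rad).
It also fails if it takes over 115 s, if anything falls off the work surface, if the arm or the gripper's body presses on something with over 40 N, if the wrist force passes 120 N, or if a joint passes its speed limit or range.

## Working session

There is one attempt and no reset: what is moved stays moved. The work goes in short steps, each a Python script; the robot and the scene stay as the last script left them, time stands still between calls to the robot, and variables do not carry over. Pictures are saved under pics/ and viewed, about 12 in all and at most 16, crops included, and the job is handed in when it is done.

```bash
mkdir -p pics; ls; python3 - <<'E'
from bench import *
import cv2
for n in("scene","top"):
    c=capture(n); cv2.imwrite(f"pics/{n}0.png",c["image"]); print(n,c["intrinsics"].tolist(),c["R"].tolist(),c["t"].tolist(),(c["range_z"]>0).mean())
    for q in "amber_puck amber_bar green_puck green_bar crucible amber_tray green_tray brick jar_left jar_right".split():
        print(q,[(round(d["conf"],2),[int(v) for v in d["xy"]]) for d in spot_in(n,q)])
print(current_clock(),current_orientation())
E
```

```text
pics
scene [[516.9948884334907, 0.0, 304.46494439210136], [0.0, 516.9948884334907, 239.12533015413328], [0.0, 0.0, 1.0]] [[0.5914832667033864, 0.8061441232722716, -0.016709210737537526], [0.5495408882844026, -0.4181999630977895, -0.7232659282508732], [-0.5900443689363369, 0.4186172994258461, -0.6903674378966111]] [-0.2666644289696913, -0.2332883492488782, 1.5131655267914803] 0.9960970052083333
amber_puck [(0.56, [251, 268])]
amber_bar [(0.55, [362, 178])]
green_puck [(0.79, [352, 212])]
green_bar [(0.97, [178, 268]), (0.8, [124, 277])]
crucible [(0.91, [305, 238]), (0.88, [284, 208]), (0.66, [391, 231])]
amber_tray [(0.71, [352, 288])]
green_tray [(0.81, [446, 201])]
brick [(0.71, [188, 341])]
jar_left [(0.63, [391, 232])]
jar_right [(0.86, [273, 302])]
top [[566.9788881853614, 0.0, 305.167241114231], [0.0, 566.9788881853614, 246.63988086579405], [0.0, 0.0, 1.0]] [[0.010197389096702916, -0.9998715397100731, 0.012365974826836752], [-0.9957926862847329, -0.011280468677597008, -0.09093776425802926], [0.0910655763581695, -0.011386619525621767, -0.9957797977958447]] [-0.006337534363185091, 0.4879211560974705, 1.158380634363848] 0.996083984375
amber_puck [(0.63, [374, 267])]
amber_bar [(0.55, [172, 317]), (0.42, [310, 263])]
green_puck []
green_bar [(0.7, [441, 321]), (0.61, [492, 339]), (0.52, [120, 218])]
crucible [(0.82, [301, 308]), (0.78, [307, 261])]
amber_tray [(0.63, [304, 183])]
green_tray [(0.74, [121, 216])]
brick [(0.72, [120, 218]), (0.62, [476, 221])]
jar_left [(0.95, [221, 206])]
jar_right [(0.93, [389, 209])]
1.1 [ 8.12432765e-01  5.83054885e-01 -5.76057640e-05  1.68370921e-05]
```

View pics/top0.png

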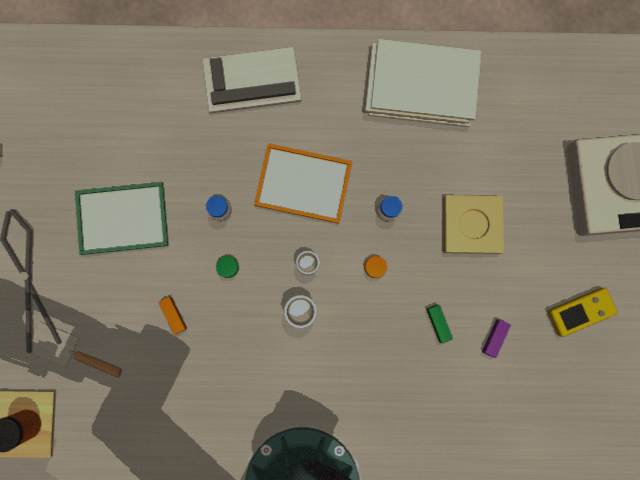

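View pics/scene0.png

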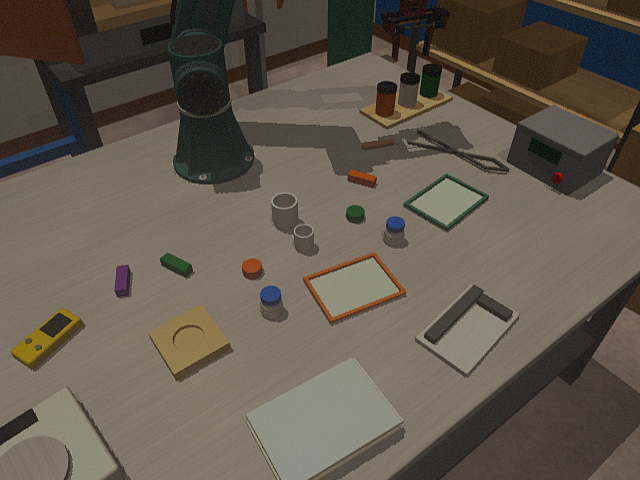

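The top view shows the following:

| Item | Pixel |
|---|---|
| Green tray | (121,218) |
| Amber tray | (304,183) |
| Brick | (473,224) |
| Green puck | (227,266) |
| Amber puck | (375,266) |
| Amber bar | (172,315) |
| Green bar | (440,323) |
| Purple decoy | (496,338) |
| Small cup | (307,262) |
| Large cup | (300,311) |
| Jars | (218,206), (390,207) |

The scene view agrees. Next I'll measure these in 3D from both views.

```bash
cat > vis.py <<'E'
import numpy as np, cv2
from bench import *
def cloud(c):
    K,R,t,z=c["intrinsics"],c["R"],c["t"],c["range_z"]
    v,u=np.mgrid[:480,:640]
    P=np.stack([(u-K[0,2])/K[0,0]*z,(v-K[1,2])/K[1,1]*z,z],-1)
    W=(P-t)@R; W[z==0]=np.nan; return W
def project(c,X):
    p=c["intrinsics"]@(c["R"]@np.asarray(X)+c["t"]); return p[:2]/p[2]
COL={"amber":((5,110,60),(22,255,255)),"green":((45,70,30),(90,255,255))}
def blob(c,col,near,r,W=None):
    """world points of a colour within r of xy near"""
    W=cloud(c) if W is None else W
    m=cv2.inRange(cv2.cvtColor(c["image"],cv2.COLOR_BGR2HSV),*COL[col])>0
    return W[m&(np.hypot(W[...,0]-near[0],W[...,1]-near[1])<r)]
def rect(P,tol=.004):
    """(centre, long-axis yaw, size, top z) of the points near the top"""
    zt=np.percentile(P[:,2],80); Q=P[abs(P[:,2]-zt)<tol]
    (cx,cy),(w,h),a=cv2.minAreaRect((Q[:,:2]*1000).astype(np.float32))
    a=np.radians(a)
    if w<h: w,h,a=h,w,a+np.pi/2
    return np.array([cx,cy])/1000,(a+np.pi/2)%np.pi-np.pi/2,(w,h),zt,Q[:,:2].mean(0)
E
python3 - <<'E'
from vis import *
np.set_printoptions(precision=4,suppress=True)
px=dict(green_tray=("green",121,218,.13),amber_tray=("amber",304,183,.13),green_puck=("green",227,266,.04),amber_puck=("amber",375,266,.04),
 amber_bar=("amber",172,315,.06),green_bar=("green",440,323,.06))
T=capture("top");S=capture("scene");WT=cloud(T);WS=cloud(S)
for k,(col,u,v,r) in px.items():
    n=WT[v,u]
    for c,W in((T,WT),(S,WS)):
        P=blob(c,col,n,r,W); print(k,len(P),*rect(P))
def circ(P):
    A=np.c_[2*P,np.ones(len(P))];s=np.linalg.lstsq(A,(P**2).sum(1),rcond=None)[0];return s[:2],np.sqrt(s[2]+s[:2]@s[:2])
for k,u,v in(("small",307,262),("large",300,311),("jarL",218,206),("jarR",390,207)):
    n=WT[v,u]
    for W in(WT,WS):
        P=W[np.hypot(W[...,0]-n[0],W[...,1]-n[1])<.045]; P=P[P[:,2]>.01]; zt=np.percentile(P[:,2],97)
        Q=P[P[:,2]>zt-.005]; print(k,len(Q),zt,cv2.minEnclosingCircle((Q[:,:2]*1000).astype(np.float32)),circ(Q[:,:2]))
n=WT[224,473]; print("brick",n)
for W in(WT,WS):
    P=W[np.hypot(W[...,0]-n[0],W[...,1]-n[1])<.1]; Q=P[(P[:,2]>.021)&(P[:,2]<.035)]; print(rect(Q))
    P=W[np.hypot(W[...,0]-n[0],W[...,1]-n[1])<.04]; Q=P[P[:,2]<.0215];print("recess",len(Q),np.median(Q,0),Q.min(0),Q.max(0))
for u,v in((121,218),(304,183),(330,350)): print("floor",WT[v,u])
E
```

```text
green_tray 1042 [0.5456 0.3858] -1.4518999576591214 (184.3392791748047, 135.5587158203125) 0.016415605288790425 [0.5466 0.3879]
green_tray 419 [0.5473 0.3862] -1.457197026679181 (187.57374572753906, 135.91851806640625) 0.014708362362670833 [0.5514 0.3872]
amber_tray 1221 [0.625  0.0043] 1.3727558118113885 (183.88336181640625, 136.30113220214844) 0.01659527243398687 [0.6255 0.0023]
amber_tray 1130 [0.6271 0.0051] 1.3734755310959823 (186.61630249023438, 140.44285583496094) 0.014366417537263983 [0.633  0.0009]
green_puck 388 [0.4447 0.1613] 1.2711911036351458 (43.6845588684082, 43.01899719238281) 0.02636345256072273 [0.4457 0.161 ]
green_puck 190 [0.4474 0.1601] -1.0709428946869894 (45.23386764526367, 43.639713287353516) 0.024437643667571778 [0.4478 0.1603]
amber_puck 397 [ 0.4483 -0.1488] -0.3952557163452006 (43.83591079711914, 43.60100173950195) 0.02669445993746014 [ 0.4481 -0.1479]
amber_puck 339 [ 0.4512 -0.1482] -0.6407134816424325 (44.79283142089844, 43.68269348144531) 0.024494244432663317 [ 0.4516 -0.1495]
amber_bar 535 [0.3436 0.2713] 0.4922476437717225 (75.8429183959961, 26.213
[... 1563 characters left out ...]
2650299072266) (array([ 0.5727, -0.1757]), np.float64(0.01549422513726336))
brick [ 0.5401 -0.3538  0.0187]
(array([ 0.5404, -0.3543]), np.float64(1.554789796537139), (121.71485137939453, 120.30317687988281), np.float64(0.02809333298263467), array([ 0.5401, -0.354 ]))
recess 602 [ 0.542  -0.3568  0.0181] [ 0.5104 -0.3867 -0.0015] [ 0.5719 -0.3215  0.0215]
(array([ 0.5429, -0.3536]), np.float64(0.002545479278445173), (123.81509399414062, 120.95120239257812), np.float64(0.02584018679143424), array([ 0.5455, -0.3559]))
recess 610 [ 0.5379 -0.3532  0.0168] [ 0.5066 -0.3898  0.0123] [ 0.5737 -0.3169  0.0215]
floor [0.5458 0.3884 0.0059]
floor [0.6249 0.0026 0.0098]
floor [ 0.2737 -0.0555 -0.0014]
```

Both views agree to within about 3 mm, and averaging them is good enough. The small cup (about 48 mm across, 56 mm high) is the right crucible. I'll pick the amber puck first and use the wrist camera as a third measurement.

```bash
cat > rob.py <<'E'
from vis import *
UP=.16
def quat(a):  # tool down, jaws along yaw a
    return np.array([np.cos(a/2),np.sin(a/2),0,0])
def jaw(xy,a):  # equivalent half turn nearest to wrist zero
    q1=np.arctan2(xy[1],xy[0]); return quat(q1+(a-q1+np.pi/2)%np.pi-np.pi/2)
def hover(xy,a,z=UP): move_ptp([*xy,z],jaw(xy,a))
def grasp(xy,z,opening,lo,hi):
    move_gripper(opening)
    servo_line([*xy,z+.04],rate=.2)
    print("down contact",servo_line([*xy,z],rate=.08,contact_N=8),current_position()[2])
    move_gripper(0.); g=current_finger_gap(); print("gap",g)
    assert lo<g<hi
    servo_line([*xy,UP],rate=.2); print("gap up",current_finger_gap(),current_force(),current_clock())
def put(xy,a,z,opening):
    """z: TCP height at which the underside should meet the floor"""
    hover(xy,a); servo_line([*xy,z+.02],rate=.2)
    print("touch",servo_line([*xy,z-.002],rate=.03,contact_N=4),current_position(),z)
    move_gripper(opening); servo_line([*xy,UP],rate=.2); print("t",current_clock())
AT=np.array([.626,.0047]),1.3731
GT=np.array([.5464,.386]),-1.4545
def tray(T,x,y):
    c,s=np.cos(T[1]),np.sin(T[1]); return T[0]+[c*x-s*y,s*x+c*y]
E
python3 - <<'E'
from rob import *
p=np.array([.4497,-.1486]); a=np.arctan2(p[1],p[0])+np.pi/2
move_gripper(.068); hover(p,a)
c=capture("wrist"); print(rect(blob(c,"amber",p,.05)),current_position(),current_clock())
grasp(p,.005,.068,.042,.049)
put(tray(AT,-.038,0),AT[1]+np.pi/2,.011,.064)
c=capture("wrist"); cv2.imwrite("pics/w1.png",c["image"])
E
```

```text
(array([ 0.46340836, -0.16900658]), np.float64(1.2511706569824206), (62.56660461425781, 3.4753787517547607), np.float64(0.26840675901311556), array([ 0.46253877, -0.17161115])) [ 0.45000679 -0.14806689  0.16005162] 4.475
down contact False 0.005301922402425906
gap 0.045452922604362955
gap up 0.045474061119993706 [ 0.48790439  0.29537259 -2.26587312] 7.4833
touch True [ 0.6183038  -0.03251443  0.01112743] 0.011
t 11.575
```

```bash
python3 - <<'E'
from rob import *
p=np.array([.345,.2705]); a=.50+np.pi/2
move_gripper(.05); hover(p,a)
c=capture("wrist"); P=blob(c,"amber",p,.06); P=P[P[:,2]<.05]; print(rect(P)); cv2.imwrite("pics/w2.png",c["image"])
grasp(p,.005,.05,.022,.029)
put(tray(AT,.040,0),AT[1],.011,.046)
c=capture("top"); cv2.imwrite("pics/t1.png",cv2.resize(c["image"][120:360,60:540],None,fx=1.6,fy=1.6))
E
```

```text
(array([0.34209125, 0.27281461]), np.float64(0.4919237700936554), (75.99691772460938, 25.338905334472656), np.float64(0.024666685689983706), array([0.34064133, 0.27177507]))
down contact False 0.005336538646487903
gap 0.026019550192142662
gap up 0.02557671721927885 [ 0.05832194 -0.6899478  -1.30951096] 16.65
touch True [0.63356192 0.04386647 0.0112317 ] 0.011
t 20.8833
```

View pics/w1.png

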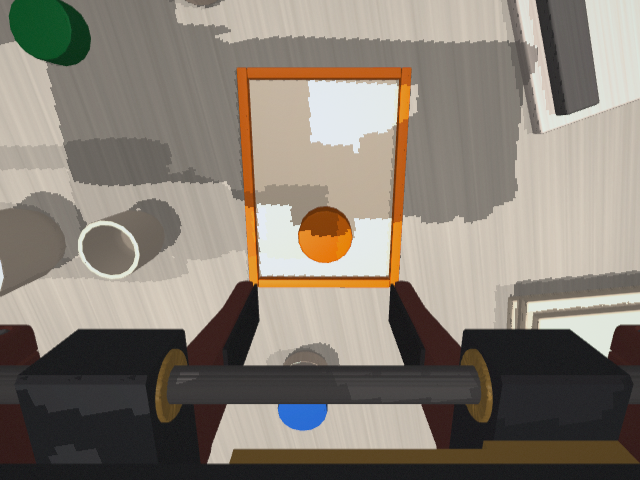

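View pics/t1.png

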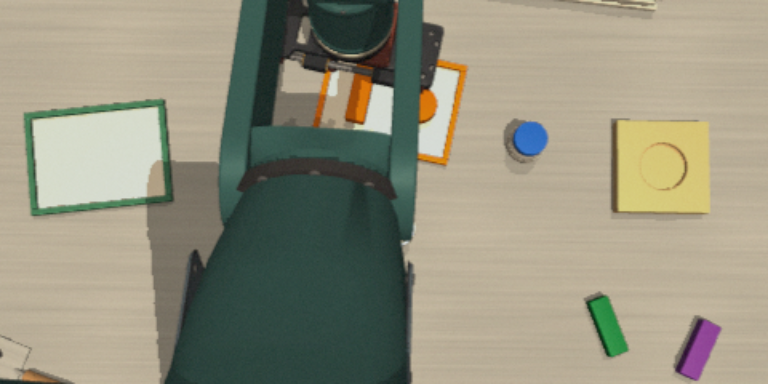

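The wrist picture shows the amber puck flat in the tray at (325,235). In the top crop both amber pieces lie in the orange tray and the right jar is unmoved. Next are the green pieces and the crucible.

```bash
python3 - <<'E'
from rob import *
p=np.array([.3337,-.2811]); a=.3745+np.pi/2
move_gripper(.05); hover(p,a)
grasp(p,.005,.05,.022,.029)
put(tray(GT,.040,0),GT[1],.011,.046)
p=np.array([.446,.1607]); a=np.arctan2(p[1],p[0])+np.pi/2
hover(p,a); grasp(p,.005,.068,.042,.049)
put(tray(GT,-.038,0),GT[1]+np.pi/2,.011,.064)
p=np.array([.4553,-.006]); UPc=.16
hover(p,np.pi/2); grasp(p,.020,.074,.044,.051)
put(np.array([.5416,-.354]),np.pi/2-.58,.037,.070)
goto_joints([1.13,.359,1.51,0,1.272,-.115])
for n in("top","scene"):
    c=capture(n); cv2.imwrite(f"pics/end_{n}.png",c["image"])
print(current_clock())
E
```

```text
down contact False 0.005313523665552464
gap 0.025395441290155165
gap up 0.0260345865191624 [ 0.86600558 -0.53801142 -1.73716919] 25.8833
touch True [0.55075989 0.34615647 0.01118668] 0.011
t 31.1083
down contact False 0.005300901807078807
gap 0.04539058208947999
gap up 0.04516022146084 [-1.0440471  -0.21551286 -1.90161849] 36.7167
touch True [0.54173683 0.42363359 0.01121882] 0.011
t 40.6417
down contact False 0.020369737200362198
gap 0.04784610317992742
gap up 0.048389165733159795 [-0.57759921  0.66056638 -2.07654779] 45.3333
touch True [ 0.54139001 -0.35382617  0.03712279] 0.037
t 50.5583
54.1083
```

View pics/end_top.png

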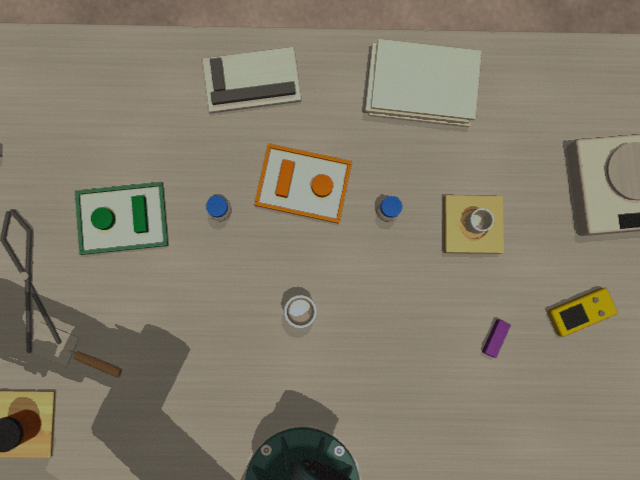

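View pics/end_scene.png

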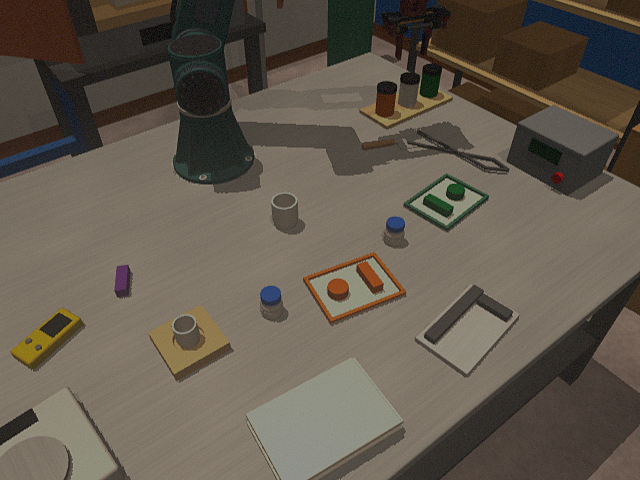

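Everything looks placed, with the jars unmoved at (218,206) and (390,207). I'll check the heights and the crucible centring, then hand in.

```bash
python3 - <<'E'
from rob import *
np.set_printoptions(precision=4,suppress=True)
ok=True
for n in("top","scene"):
    c=capture(n);W=cloud(c)
    P=W[np.hypot(W[...,0]-.5416,W[...,1]+.354)<.055]; z=np.percentile(P[:,2],99.5); Q=P[P[:,2]>z-.005]
    b=np.array([.5404,-.3543] if n=="top" else [.5429,-.3536])
    o=np.array(cv2.minEnclosingCircle((Q[:,:2]*1000).astype(np.float32))[0])/1000-b; print(n,"crucible",o,z); ok&=np.hypot(*o)<.008
    for col,T in(("amber",AT),("green",GT)):
        for x in(-.038,.04):
            R=rect(blob(c,col,tray(T,x,0),.043,W)[:]); print(col,x,R[0]-tray(T,x,0),R[2],R[3]); 
if ok: close_job(); print("closed")
E
```

```text
top crucible [ 0.0019 -0.0009] 0.07608050094431229
amber -0.038 [-0.0008 -0.0022] (44.645511627197266, 41.79331970214844) 0.032653904420492555
amber 0.04 [-0.0017 -0.0009] (75.76214599609375, 25.326852798461914) 0.03250071910703419
green -0.038 [ 0.0008 -0.0026] (43.70851135253906, 43.403751373291016) 0.032389667949299886
green 0.04 [ 0.0018 -0.0018] (75.28369140625, 26.350557327270508) 0.032062587484845154
scene crucible [ 0.0021 -0.0015] 0.07348291211368949
amber -0.038 [ 0.0028 -0.0028] (46.198585510253906, 43.30950164794922) 0.03035206002288512
amber 0.04 [ 0.0021 -0.0017] (78.12926483154297, 27.64039421081543) 0.030311998683134982
green -0.038 [ 0.0022 -0.0031] (45.99129867553711, 43.36677932739258) 0.030244825965967614
green 0.04 [ 0.0034 -0.0017] (75.85566711425781, 31.09458351135254) 0.030396427319804433
the job is handed in; nothing more can be done
closed
```

I put both amber pieces in the orange-rimmed tray, both green pieces in the green-rimmed tray, and the smaller white crucible in the firebrick's recess. The job is handed in, with the robot clock at about 54 s of the 115 s allowed. Every piece was lowered until the tool felt contact and only then released.

**Last checks:**
- **Glass:** all four pieces lie within about 4 mm of where I aimed. Their tops are at 30–33 mm, which matches 24 mm glass on a 6 mm floor, so none is stacked.
- **Crucible:** it is about 2–3 mm from the brick's centre, with its rim at 73–76 mm. A crucible standing on the recess floor should read 72 mm.
- **Jars and look-alikes:** the blue-capped jars, the purple bar and the larger cup show no visible movement in the pictures; I did not measure them again.

**Disagreements:**
- **Cameras:** the two fixed cameras differ by about 2–3 mm in x and z, so I averaged them for the positions I used.
- **Wrist camera:** my first wrist-camera measurement (amber puck) was useless because it included the gripper, so I ignored it. The second (amber bar) agreed to about 4 mm.
- **Detector:** the object finder missed the green puck and confused some items. For positions I used colour and depth instead.

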